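Rub down the weighted proofing drum

TASK

Take the rubbing block by its grip, set its flat sole on top of the proofing drum between the two guard bars, stroke the drum forward over its balance point and then let its weight carry it round under the sole to its buffer. All the way keep the sole on the drum with a pressure of some 4 to 14 N and, by pressing harder or lighter, keep the drum turning slowly and without a halt, about a quarter radian a second: it must never run away. Finish holding the block lifted clear of the drum, with the jar and the bowl left where they stand.

Things in the scene. Friction and masses are not known exactly. Their poses are not given: they have to be found in the camera images.
- press: Wooden stand of the proofing drum, base 300 x 250, fixed. Origin: underside, midway under the drum; x along the drum's shaft, y the way the drum's top travels as it turns forward, z up. Two level steel guard bars (8 radius) run along x at y = +84 and -84, 212 high, on four posts (14 thick) at x = +-78, up to 220 high; the sole fits between them with about 40 to spare on either side.
- axis (a point): Point on the drum's shaft (115 above the table), midway along the drum. The drum is a wooden cylinder of radius 85, 130 long, mounted off centre: the cylinder's own middle lies 12 from the shaft, leaning 1.3 rad back (to -y) at joint 0. So the crest is 200 + 12 cos(joint - 1.3) high and lies at y = 12 sin(joint - 1.3): it rises and sinks as the drum turns.
- drum (a joint): Drum angle, 0 at the upper stop (start) to 2.4 at the buffer; grows as the top goes to +y of the press. A steel weight on an arm at the +x end drives it: gravity torque about 0.67 N m x sin(joint - 0.08) (backward below 0.08, forward above), within 15 %. Oil damper 1.0 N m per rad/s; inertia is negligible. Friction of sole on wood about 0.6, within 15 %.
- baren: Rubbing block, 240 g: flat sole 80 x 70 x 14 below, plate 66 x 56 over it, and an upright wooden grip 44 (x) by 28 (y) on top, from 38 to 92 high. Origin: centre of the sole's underside with the spring relaxed; z up the grip. It starts standing on the table.
- grip (a point): Middle of the rubbing block's upright grip, 68 above the sole's underside; the grip is 28 thick along the block's y, 44 wide along x.
- sole (a joint): How far (m) the sole is pushed up towards the grip on its two spring pins, 0 to 0.016: the spring needs 2 N to start and then 1000 N/m (so 0.006 means 8 N).
- jar: Closed glass jar of radius 36 and height 100 with a steel cap, a bystander; origin at the centre of its underside.
- bowl: White ceramic bowl of rim radius 65 and height 60, a bystander; origin at the centre of its underside.
Not all that is in view belongs to the job. Several things look just like the baren: the one meant starts nearest to the robot's base.

How it is judged:
By the outcome, as a careful person would: the job done as asked, in the order asked, and still so for the second after the job is handed in, while the arm keeps its last pose, push and grip.
It also fails if it takes over 58 s, if anything falls off the work surface, if the arm or the gripper's body presses on something with over 40 N, if the wrist force passes 120 N, or if a joint passes its speed limit or range.

ROBOT

A 6-joint arm with a two-finger parallel gripper is mounted at the origin on the work surface. World frame = base frame: x ahead of the robot, y to its left, z up, the work surface at z = 0. Lengths are in m, angles in degrees, forces in N, time in s.
With the tool pointing down it reaches from about 0.25 to 0.725 m from the base axis. Payload 9.7 kg.
Tool frame: the origin (TCP) lies midway between the tips of the shut fingers; the grasp point (between the pads) lies 19 mm behind it; z points along the fingers, y is the line along which they close (so a half turn about z gives the same grasp; the last joint's range is limited). The gripper opens to 85 mm and grips with 20 to 120 N. Pads are 22 mm wide; open, the fingers measure 114 mm over their backs; the gripper's body (76 mm by 85 mm) begins 54 mm behind the grasp point. The pads swing forward as they close: fully open they stand 13 mm farther back than shut.
Start: joints at [-75.917, 4.979, 10.078, 95.1, 0, 90], TCP at [0.134, -0.533, 0.231] pointing down, gripper open.
Joint ranges: [-179.16, 179.16], [-48.56, 103.87], [-65.8, 70.77], [-126.05, 130.52], [-82.76, 87.17], [-180, 180]. Speed limits (degrees/s): [127.2, 127.2, 147.25, 180, 180, 180].

INTERFACE

Orientations are given as [roll, pitch, yaw] about the fixed x, y, z axes, in that order (R = Rz(yaw) Ry(pitch) Rx(roll)).
In Python, from workcell import readout, imaging, bot, spotter gives the robot as it stands.
- The arm moves only by the shell command python3 -m jog 'ROWS' [FORCE]. ROWS is JSON, a list of rows, each an object with "rotation": the turn, a rotation vector about the world's x, y, z in degrees, a list of three; "translation": the shift along the world's x, y, z in mm, a list of three; "grip": the finger opening in mm, from 0 to 85.4. In form: [{"rotation": [wx, wy, wz], "translation": [dx, dy, dz], "grip": grip}, ...]. A call has 1 to 20 rows; each row is the pose to reach, as a shift and turn from the pose commanded when the call began; what a row does not reach only later rows make up. A row lasts 1/10 s, in which the tool goes at most 50 mm and 8.59 degrees, less where a joint would pass 70% of its speed; a pose out of reach is approached as far as the arm can. A call with a gripper value outside its range is refused whole. The fingers move at their own pace and stop on an object; FORCE is the grip in N (left out, the last holds). Time passes only in rows, so rows that repeat a pose let the fingers close. It gives the time, the measured TCP pose, the force, the opening and the grip force at its end, in the units of the state.
- readout.get_obs(): the state, without advancing time (a new reading comes with each control period).
- imaging.camera(name): name is "scene" or "top" or "wrist"; returns (picture, depth): 480x640x3 uint8, red, green, blue; 480x640 float32, m along the optical axis (not along the pixel's ray), 0 where there is no reading.
- imaging.camera_info(name): a dict with "vertical_fov" (degrees; the focal length in pixels is half the picture's height over the tangent of half this angle, whatever the lens; pixels are square), "cx", "cy" (the principal point, pixels), "k1" (the pictures are not rectified: a ray, as slopes to the right and down, at radius r is drawn at 1 + k1 r^2 times it, then the intrinsics apply), "extrinsics" (4x4, takes a point from camera to world coordinates); the wrist camera has in their place "tool_from_camera" (4x4, takes a point from camera to tool coordinates, whose origin is the TCP and whose axes are the flange's). Camera axes: x right, y down, z forward; pixel columns grow to the right and rows downward; lengths in m; the calibration is good to about 2 mm. A picture is of the moment at which its call begins: read the wrist's pose just before it. camera_info takes no time and is no camera call.
- bot.job_done(): hands the job in; it is judged then, once.
Trained networks look in the newest picture that a camera, given by its name, has taken for a name from the list of things; names that differ only in an ending like _2 or _b are one class to them, and where a whole thing is asked for, a point or a joint stands for the part that bears it (a point fixed in the world has none). Each returns a list of dicts, best first, with "confidence" (0 to 1); they miss things now and then, are a little off and sometimes report something else, mostly with a low value. They report only what shows in the picture. A call takes as long as a camera call. They do not tell look-alikes from the thing itself.
- spotter.spot_in(camera, target): "box" ([centre column, centre row, width, height] in pixels, round what is visible of it).
- spotter.mark_of(camera, target): "uv" ([column, row] in pixels: a listed point, or the origin of a listed thing).
The state is a dict: "time": time; "q": joint angles; "qd": joint speeds; "joint_efforts": joint torques, N m; "ee_pos": TCP position; "tcp_rot": TCP orientation; "wrist_force": force on the tool from outside, world axes, zero at the start; "torque": the same for the moment, N m; "opening": finger opening in m; "grasp_force": force on a finger pad.
Only numpy, scipy, OpenCV 4.12 (cv2) and the standard library are available. Lean on these libraries where they do the work, as an engineer would, in place of code of your own. Each camera call takes 0.05 s, during which the arm holds its last target. There are 200 camera calls.

## Working session

There is one attempt and no reset: what is moved stays moved. The work goes in short steps, Python scripts to look and compute and a shell command to move; the robot and the scene stay as the last step left them, time stands still between calls to the robot, and variables do not carry over. Pictures are saved under pics/ and viewed, at most 10 in all, crops included, and the job is handed in when it is done.

```bash
ls; mkdir -p pics; cat > h.py <<'E'
import numpy as np, cv2
from workcell import readout, imaging, bot, spotter
def pt(cam,info,depth,uv,T=None):
    f=240/np.tan(np.radians(info['vertical_fov'])/2)
    d=np.array([(uv[0]-info['cx'])/f,(uv[1]-info['cy'])/f])
    s=d.copy()
    for _ in range(20): s=d/(1+info['k1']*(s@s))
    u,v=int(round(uv[0])),int(round(uv[1]))
    w=depth[max(v-2,0):v+3,max(u-2,0):u+3]; w=w[w>0]
    z=np.median(w) if w.size else np.nan
    T=np.array(info['extrinsics']) if T is None else T
    return (T@np.array([s[0]*z,s[1]*z,z,1]))[:3]
E
python3 - <<'E'
from h import *
print(readout.get_obs())
for c in ['scene','top']:
    p,d=imaging.camera(c); cv2.imwrite(f'pics/{c}0.png',p[:,:,::-1]); np.save(c+'0.npy',d)
    i=imaging.camera_info(c); print(c,i['vertical_fov'],i['k1'],np.round(i['extrinsics'],3).tolist())
    for t in ['press','axis','baren','grip','jar','bowl']:
        for r in spotter.mark_of(c,t)[:4]: print(t,np.round(r['uv']),round(r['confidence'],2),np.round(pt(c,i,d,r['uv']),3))
E
```

```text
pics
{'time': 0.0, 'q': array([-7.59170951e+01,  5.01052946e+00,  1.00341640e+01,  9.50988682e+01,
        2.44092195e-03,  8.99999947e+01]), 'qd': array([-0.02026579, -0.04668768, -0.00560789,  0.02551688,  0.07010871,
       -0.09823429]), 'joint_efforts': array([-1.57052211e-03, -5.20393002e+01,  4.64799142e+01,  1.62578851e-02,
        3.07522566e-05,  3.84311207e-06]), 'ee_pos': array([ 0.13378571, -0.53324671,  0.23058594]), 'tcp_rot': array([-1.79924766e+02, -2.44092679e-03,  1.40829070e+01]), 'wrist_force': array([ 0.14093766,  0.59499887, -0.98352963]), 'torque': array([ 0.00775712, -0.07643362, -0.02031732]), 'grasp_force': 0.0, 'opening': 0.08529034966927405}
scene 42.7987650561834 -0.012272024657077475 [[0.604, 0.484, -0.633, 1.299], [0.797, -0.385, 0.465, -0.532], [-0.019, -0.786, -0.618, 0.874], [0.0, 0.0, 0.0, 1.0]]
press [358. 281.] 0.62 [0.649 0.047 0.095]
axis [250. 420.] 0.5 [ 0.75  -0.266  0.038]
baren [302. 359.] 0.97 [ 0.684 -0.113  0.019]
baren [179. 353.] 0.75 [ 0.546 -0.289  0.034]
baren [246. 419.] 0.42 [ 0.747 -0.272  0.043]
grip [174. 324.] 0.84 [ 0.529 -0.28   0.09 ]
grip [301. 330.] 0.79 [ 0.681 -0.11   0.088]
jar [247. 418.] 0.9 [ 0.749 -0.27   0.045]
bowl [366. 194.] 0.69 [0.542 0.154 0.193]
top 48.13610232854891 -0.028005788029668213 [[-0.006, -0.997, 0.074, 0.429], [-1.0, 0.004, -0.029, 0.06], [0.028, -0.074, -0.997, 1.34], [0.0, 0.0, 0.0, 1.0]]
baren [434. 249.] 0.65 [ 0.519 -0.258  0.047]
grip [370. 182.] 0.8 [ 0.673 -0.099  0.092]
grip [442. 250.] 0.71 [ 0.513 -0.267  0.093]
jar [426. 169.] 0.8 [ 0.703 -0.231  0.1  ]
bowl [188. 328.] 0.94 [0.33  0.342 0.006]
```

View pics/scene0.png

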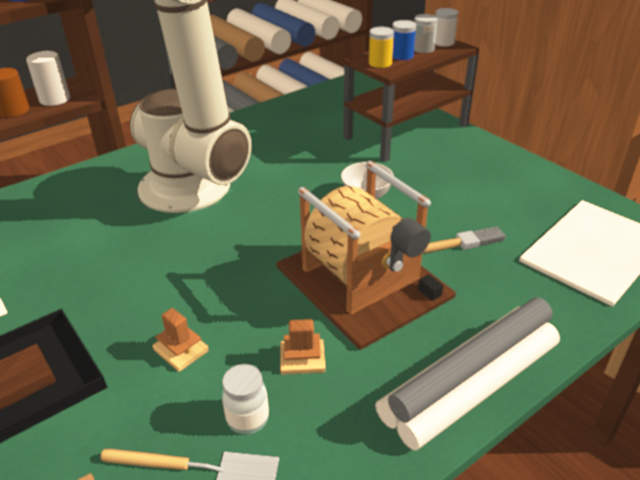

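View pics/top0.png

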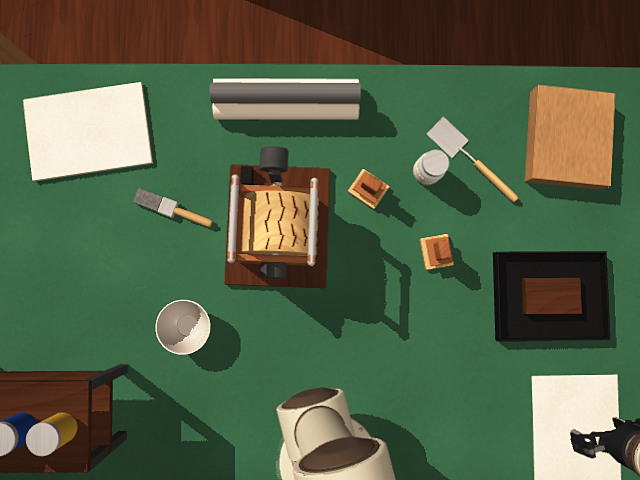

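The scene view shows the drum press at about (365,265), with its steel weight at the near (+x) end at (410,237). There are two blocks, at (178,340) and (302,347), with the jar at (246,400). In the top view the blocks are at (437,250) and (370,187). The one at (437,250), roughly (0.52, -0.265), is nearer the base, so that is the one I want. Next I measure the exact poses.

```bash
cat >> h.py <<'E'
def cloud(info,d,T=None):
    f=240/np.tan(np.radians(info['vertical_fov'])/2)
    K=np.array([[f,0,info['cx']],[0,f,info['cy']],[0,0,1]])
    v,u=np.mgrid[:480,:640]
    s=cv2.undistortPoints(np.stack([u,v],-1).reshape(-1,1,2).astype(float),K,np.array([info['k1'],0,0,0,0])).reshape(480,640,2)
    P=np.dstack([s*d[...,None],d])
    T=np.array(info['extrinsics']) if T is None else T
    return P@T[:3,:3].T+T[:3,3]
def rect(P,m,name):
    p=(P[m][:,:2]*1000).astype(np.float32); r=cv2.minAreaRect(p)
    print(name,len(p),'c',np.round(r[0],1),'size',np.round(r[1],1),'ang',round(r[2],1),'z',np.round(np.percentile(P[m][:,2]*1000,[5,50,95]),1))
E
python3 - <<'E'
from h import *
from workcell import imaging
for c in ['top','scene']:
    i=imaging.camera_info(c);d=np.load(c+'0.npy');P=cloud(i,d);x,y,z=P[...,0],P[...,1],P[...,2]; ok=d>0
    print(c)
    for n,a,b in [('A',.515,-.262),('B',.675,-.105)]:
        g=ok&(np.hypot(x-a,y-b)<.07)
        rect(P,g&(z>.084)&(z<.1),n+' grip'); rect(P,g&(z>.03)&(z<.046),n+' plate'); rect(P,g&(z>.005),n+' all')
    g=ok&(abs(x-.53)<.2)&(abs(y-.06)<.18)
    for lo,hi in [(.002,.035)]: rect(P,g&(z>lo)&(z<hi),'base')
    for s in (-1,1):
        m=g&(abs(z-.215)<.012)&(abs(y-.065-s*.084)<.03); rect(P,m,'bar%d'%s)
        q=P[m]; print(np.polyfit(q[:,0],q[:,1],1))
    im=cv2.imread(f'pics/{c}0.png').astype(int)
    m=g&(im.max(2)<95)&(im.max(2)-im.min(2)<25)&(z>.03)&(x>.58)
    rect(P,m,'weight'); print(np.round(np.median(P[m],0),3),np.round(P[m].min(0),3),np.round(P[m].max(0),3))
E
```

```text
top
A grip 216 c [ 514.3 -272.9] size [44. 29.] ang 8.5 z [86.8 91.3 95.4]
A plate 326 c [ 514.5 -272.9] size [65.9 58.1] ang 9.0 z [32.8 37.6 42.4]
A all 958 c [ 506.  -260.6] size [133.5 120.3] ang 77.0 z [ 6.7 37.2 93. ]
B grip 214 c [ 673.3 -105.6] size [43.3 28.7] ang 55.2 z [86.4 91.6 95.5]
B plate 325 c [ 673.6 -105.9] size [65.6 57.2] ang 55.3 z [33.3 38.  42.4]
B all 950 c [ 672.9 -108.5] size [126.4 131.4] ang 21.3 z [ 6.4 37.4 93.3]
base 7067 c [529.9  60.1] size [399.7 359.9] ang 0.0 z [ 2.3 13.7 20.1]Traceback (most recent call last):
  File "<stdin>", line 12, in <module>
  File "h.py", line 23, in rect
    print(name,len(p),'c',np.round(r[0],1),'size',np.round(r[1],1),'ang',round(r[2],1),'z',np.round(np.percentile(P[m][:,2]*1000,[5,50,95]),1))
                                                                                                    ~~~~~~~~~~~~~^^^^^^^^^^^^^^^^^^^^^^^^^^
    return _quantile_unchecked(
        a, q, axis, out, overwrite_input, method, keepdims, weights)
    return _ureduce(a,
                    func=_quantile_ureduce_func,
    ...<5 lines>...
                    overwrite_input=overwrite_input,
                    method=method)
    r = func(a, **kwargs)
    result = _quantile(arr,
                       quantiles=q,
    ...<2 lines>...
                       out=out,
                       weights=wgt)
    slices_having_nans = np.isnan(arr[-1, ...])
                                  ~~~^^^^^^^^^
IndexError: index -1 is out of bounds for axis 0 with size 0
```

```bash
python3 - <<'E'
from h import *
for c in ['top','scene']:
    i=imaging.camera_info(c);d=np.load(c+'0.npy');P=cloud(i,d);x,y,z=P[...,0],P[...,1],P[...,2]; ok=d>0
    im=cv2.imread(f'pics/{c}0.png').astype(int); gray=im.max(2)-im.min(2)<30
    g=ok&(abs(x-.55)<.2)&(abs(y-.11)<.2)
    print(c)
    m=g&gray&(im.max(2)>120)&(z>.2)&(z<.23); q=P[m]; yc=(q[:,1].min()+q[:,1].max())/2
    for s in (-1,1):
        mm=m&((y-yc)*s>.04); rect(P,mm,'bar%d'%s); b=P[mm]; print(np.polyfit(b[:,0],b[:,1],1))
    green=(im[...,1]>im[...,2])
    rect(P,g&~green&(z>.008)&(z<.03),'base')
    m=g&(im.max(2)<95)&gray&(z>.1)
    rect(P,m,'dark'); print(np.round(np.median(P[m],0),3),np.round(P[m].min(0),3),np.round(P[m].max(0),3))
    m=g&~gray&(z>.19)&(z<.205)&(abs(y-yc)<.06); rect(P,m,'drum')
E
```

```text
top
bar-1 476 c [565.9  38.6] size [ 14.4 184.5] ang 87.5 z [214.3 218.9 222.5]
[-0.04114809  0.0622751 ]
bar1 465 c [573.7 206.3] size [ 14.5 182.1] ang 87.3 z [215.1 219.2 222.8]
[-0.04449955  0.23159457]
base 4688 c [540.9 111.7] size [398.1 385.1] ang 89.2 z [11.5 16.1 20.9]
dark 1216 c [590.  118.1] size [280.3 134.3] ang 13.7 z [129.4 207.3 225.5]
[0.681 0.122 0.207] [0.45  0.034 0.103] [0.728 0.196 0.231]
drum 2362 c [614.9 110.3] size [ 99.8 220.2] ang 86.8 z [191.5 199.4 204. ]
scene
bar-1 451 c [563.8  37.8] size [ 15.4 186.4] ang 86.7 z [210.6 216.8 220.9]
[-0.04894184  0.06333367]
bar1 488 c [573.8 206.1] size [ 17.9 187.5] ang 88.5 z [208.7 216.7 221. ]
[-0.03256861  0.22225804]
base 6160 c [618.  120.3] size [344.7 328.4] ang 70.5 z [11.9 16.  22.8]
dark 1093 c [696. 120.] size [61.6 59.8] ang 0.8 z [132.  200.6 222.3]
[0.711 0.109 0.201] [0.665 0.09  0.106] [0.727 0.15  0.227]
drum 1838 c [591.5 112. ] size [ 91.7 181.3] ang 87.8 z [191.7 199.6 203.7]
```

```bash
python3 -m jog '[{"rotation":[0,0,-1],"translation":[38,26,0],"grip":85},{"rotation":[0,0,-2],"translation":[76,52,0],"grip":85},{"rotation":[0,0,-3],"translation":[114,78,-5],"grip":85},{"rotation":[0,0,-4],"translation":[152,104,-10],"grip":85},{"rotation":[0,0,-5],"translation":[190,130,-20],"grip":85},{"rotation":[0,0,-5.4],"translation":[228,156,-30],"grip":85},{"rotation":[0,0,-5.4],"translation":[266,182,-35],"grip":85},{"rotation":[0,0,-5.4],"translation":[304,208,-40],"grip":85},{"rotation":[0,0,-5.4],"translation":[342,234,-45],"grip":85},{"rotation":[0,0,-5.4],"translation":[366,250,-50],"grip":85},{"rotation":[0,0,-5.4],"translation":[380.6,260.3,-50],"grip":85},{"rotation":[0,0,-5.4],"translation":[380.6,260.3,-50],"grip":85},{"rotation":[0,0,-5.4],"translation":[380.6,260.3,-50],"grip":85}]' 100
python3 - <<'E'
from h import *
from scipy.spatial.transform import Rotation as R
o=readout.get_obs();p,d=imaging.camera('wrist');i=imaging.camera_info('wrist')
cv2.imwrite('pics/w1.png',p[:,:,::-1])
T=np.eye(4);T[:3,:3]=R.from_euler('xyz',o['tcp_rot'],degrees=True).as_matrix();T[:3,3]=o['ee_pos'];T=T@np.array(i['tool_from_camera'])
P=cloud(i,d,T);x,y,z=P[...,0],P[...,1],P[...,2]
g=(d>0)&(np.hypot(x-.514,y+.273)<.06)
rect(P,g&(z>.086)&(z<.098),'grip');rect(P,g&(z>.03)&(z<.044),'plate');print(o['tcp_rot'],o['wrist_force'],spotter.mark_of('wrist','grip')[:2])
E
```

```text
time: 2.0
ee_pos: [0.5141, -0.2735, 0.1815]
tcp_rot: [180.0, 0.0, 8.7]
wrist_force: [0.6, 0.1, -0.5]
opening: 0.0853
grasp_force: 0.0
grip 2334 c [ 512.3 -273.5] size [43.  27.5] ang 9.7 z [87.9 91.  92.2]
plate 2834 c [ 512.1 -273.7] size [65.5 56.2] ang 9.8 z [35.8 37.2 38.5]
[1.79989202e+02 1.78343387e-02 8.69547344e+00] [ 0.5794736   0.11952457 -0.45851969] [{'uv': [323.7, 234.1], 'confidence': 0.74}]
```

```bash
python3 -m jog '[{"rotation":[0,0,1],"translation":[-1.7,0,-25],"grip":85},{"rotation":[0,0,1],"translation":[-1.7,0,-55],"grip":85},{"rotation":[0,0,1],"translation":[-1.7,0,-85],"grip":85},{"rotation":[0,0,1],"translation":[-1.7,0,-110],"grip":85},{"rotation":[0,0,1],"translation":[-1.7,0,-122],"grip":85},{"rotation":[0,0,1],"translation":[-1.7,0,-126.5],"grip":85},{"rotation":[0,0,1],"translation":[-1.7,0,-126.5],"grip":85},{"rotation":[0,0,1],"translation":[-1.7,0,-126.5],"grip":40},{"rotation":[0,0,1],"translation":[-1.7,0,-126.5],"grip":15},{"rotation":[0,0,1],"translation":[-1.7,0,-126.5],"grip":15},{"rotation":[0,0,1],"translation":[-1.7,0,-126.5],"grip":15},{"rotation":[0,0,1],"translation":[-1.7,0,-126.5],"grip":15},{"rotation":[0,0,1],"translation":[-1.7,0,-126.5],"grip":15},{"rotation":[0,0,1],"translation":[-1.7,0,-126.5],"grip":15},{"rotation":[0,0,1],"translation":[-1.7,0,-126.5],"grip":15}]' 100; python3 -c "
from h import *
o=readout.get_obs();print({k:np.round(o[k],4) for k in ('ee_pos','tcp_rot','wrist_force','torque','opening','grasp_force')})"
```

```text
time: 3.6
ee_pos: [0.5129, -0.2732, 0.0549]
tcp_rot: [180.0, -0.0, 9.7]
wrist_force: [1.8, -0.1, 2.6]
opening: 0.0271
grasp_force: 98.1
{'ee_pos': array([ 0.5129, -0.2732,  0.0549]), 'tcp_rot': array([ 1.799864e+02, -2.460000e-02,  9.683100e+00]), 'wrist_force': array([ 1.818 , -0.1348,  2.5925]), 'torque': array([-0.0708, -0.2672, -0.0128]), 'opening': np.float64(0.0271), 'grasp_force': np.float64(98.058)}
```

```bash
python3 -m jog '[{"rotation":[0,0,0],"translation":[0,0,15],"grip":15},{"rotation":[0,0,0],"translation":[0,0,50],"grip":15},{"rotation":[0,0,0],"translation":[0,0,90],"grip":15},{"rotation":[0,0,-2],"translation":[5,20,135],"grip":15},{"rotation":[0,0,-4],"translation":[10,50,180],"grip":15},{"rotation":[0,0,-6],"translation":[15,85,220],"grip":15},{"rotation":[0,0,-8],"translation":[20,125,245],"grip":15},{"rotation":[0,0,-10],"translation":[27,165,255],"grip":15},{"rotation":[0,0,-12.2],"translation":[33,205,255],"grip":15},{"rotation":[0,0,-12.2],"translation":[39,245,255],"grip":15},{"rotation":[0,0,-12.2],"translation":[45,285,255],"grip":15},{"rotation":[0,0,-12.2],"translation":[50,320,255],"grip":15},{"rotation":[0,0,-12.2],"translation":[54,345,250],"grip":15},{"rotation":[0,0,-12.2],"translation":[55.7,358,245],"grip":15},{"rotation":[0,0,-12.2],"translation":[55.7,362.5,238],"grip":15},{"rotation":[0,0,-12.2],"translation":[55.7,362.5,235],"grip":15},{"rotation":[0,0,-12.2],"translation":[55.7,362.5,235],"grip":15},{"rotation":[0,0,-12.2],"translation":[55.7,362.5,235],"grip":15}]'
cat >> h.py <<'E'
def st(n=1):
    o=readout.get_obs();print({k:np.round(o[k],4).tolist() for k in ('time','ee_pos','tcp_rot','wrist_force','torque','opening','grasp_force')})
E
python3 - <<'E'
from h import *
st()
p,d=imaging.camera('scene');cv2.imwrite('pics/s2.png',p[100:340,200:520,::-1].repeat(2,0).repeat(2,1)); cv2.imwrite('pics/s2f.png',p[:,:,::-1]);np.save('s2.npy',d)
st()
i=imaging.camera_info('scene');P=cloud(i,d);x,y,z=P[...,0],P[...,1],P[...,2]
im=p.astype(int);mx=im.max(2);mn=im.min(2)
# sole side facing camera & weight
m=(mx<80)&(mx-mn<25)&(abs(x-.70)<.04)&(abs(y-.12)<.13)&(z>.1)&(z<.26)
print('weight',m.sum(),np.round([np.median(P[m],0),P[m].min(0),P[m].max(0)],3).tolist())
g=(abs(x-.57)<.06)&(abs(y-.09)<.06)&(z>.222)&(z<.3)&(mx-mn>30)
print(np.round(np.percentile(P[g],[1,50,99],axis=0),4).tolist())
E
```

```text
time: 5.4
ee_pos: [0.5702, 0.03, 0.2897]
tcp_rot: [-177.9, 0.1, 2.0]
wrist_force: [-0.1, 0.2, -2.8]
opening: 0.0269
grasp_force: 99.5
{'time': 5.4, 'ee_pos': [0.5702, 0.03, 0.2897], 'tcp_rot': [-177.8733, 0.1, 2.008], 'wrist_force': [-0.14, 0.1738, -2.7887], 'torque': [-0.0357, 0.0094, -0.0036], 'opening': 0.0269, 'grasp_force': 99.4635}
{'time': 5.45, 'ee_pos': [0.5703, 0.0301, 0.29], 'tcp_rot': [-177.8685, 0.0734, 2.0177], 'wrist_force': [-0.3318, 0.4286, -1.5178], 'torque': [-0.0569, 0.0243, -0.0331], 'opening': 0.027, 'grasp_force': 99.4639}
weight 965 [[0.713, 0.108, 0.199], [0.667, 0.091, 0.107], [0.726, 0.148, 0.225]]
[[0.5778, 0.0304, 0.2358], [0.5957, 0.0454, 0.2498], [0.6088, 0.0683, 0.2986]]
```

View pics/s2.png

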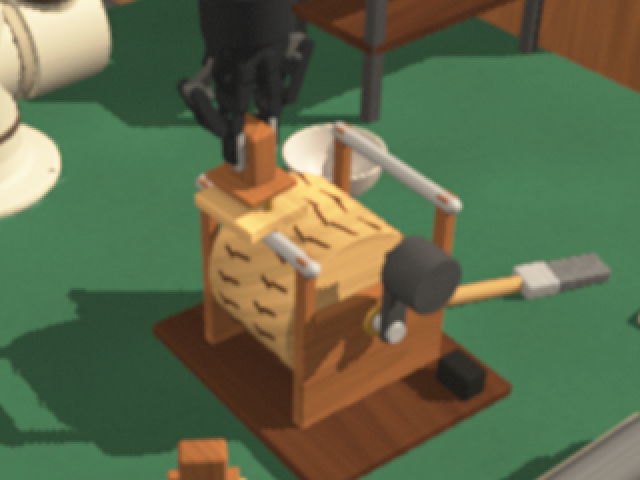

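The image shows the block held over the -y guard bar and the weight still upright at crop (420,275). The arm stopped short of the commanded pose, so I check the joints.

```bash
python3 - <<'E'
from h import *
from scipy.spatial.transform import Rotation as R
o=readout.get_obs();print(np.round(o['q'],1),np.round(o['qd'],1),o['ee_pos'])
A=R.from_euler('xyz',o['tcp_rot'],degrees=True);B=R.from_euler('xyz',[180,0,-2.5],degrees=True)
print((B*A.inv()).as_rotvec(degrees=True))
E
```

```text
[  2.    9.9  22.1 102.3   2.1 179.9] [ 0.  -0.   0.3  0.1  0.1  0.1] [0.57031623 0.03012569 0.28998093]
[-2.13229459 -0.06441853 -4.51583507]
```

Joint 6 has hit its 180° limit. The block is symmetric under a half turn, so I'll turn it the other way to yaw ≈177.5.

```bash
python3 -m jog '[{"rotation":[0,0,8],"translation":[0,0,10],"grip":15},{"rotation":[0,0,16],"translation":[0,0,20],"grip":15},{"rotation":[0,0,24],"translation":[0,0,20],"grip":15}]'; python3 -c "
from h import *
st();print(readout.get_obs()['q'])"
```

```text
time: 5.75
ee_pos: [0.5706, 0.0302, 0.3117]
tcp_rot: [-177.9, -0.0, 26.4]
wrist_force: [0.2, -0.2, -3.8]
opening: 0.0269
grasp_force: 99.4
{'time': 5.75, 'ee_pos': [0.5706, 0.0302, 0.3117], 'tcp_rot': [-177.9291, -0.0484, 26.3546], 'wrist_force': [0.1619, -0.2145, -3.8063], 'torque': [-0.0978, -0.0414, 0.0102], 'opening': 0.0269, 'grasp_force': 99.4343}
[  2.0796368   11.77695153  26.81876846 105.84942122   1.90758668
 155.71069675]
```

```bash
python3 -m jog '[{"rotation":[0,0,8.5],"translation":[0,3,0],"grip":15},{"rotation":[0,0,17],"translation":[0,7,0],"grip":15},{"rotation":[0,0,25.5],"translation":[0,11,0],"grip":15},{"rotation":[0,0,34],"translation":[0,15,0],"grip":15},{"rotation":[0,0,42.5],"translation":[0,19,0],"grip":15},{"rotation":[0,0,51],"translation":[0,23,0],"grip":15},{"rotation":[0,0,59.5],"translation":[0,27,0],"grip":15},{"rotation":[0,0,68],"translation":[0,31,0],"grip":15},{"rotation":[0,0,76.5],"translation":[0,35,0],"grip":15},{"rotation":[0,0,85],"translation":[-1,39,0],"grip":15},{"rotation":[0,0,93.5],"translation":[-1,43,0],"grip":15},{"rotation":[0,0,102],"translation":[-1,47,0],"grip":15},{"rotation":[0,0,110.5],"translation":[-1,51,0],"grip":15},{"rotation":[0,0,119],"translation":[-2,55,0],"grip":15},{"rotation":[0,0,127.5],"translation":[-2,59,0],"grip":15},{"rotation":[0,0,136],"translation":[-2,59.1,0],"grip":15},{"rotation":[0,0,144.5],"translation":[-2,59.1,-5],"grip":15},{"rotation":[0,0,151.1],"translation":[-2,59.1,-10],"grip":15},{"rotation":[0,0,151.1],"translation":[-2,59.1,-15],"grip":15},{"rotation":[0,0,151.1],"translation":[-2,59.1,-15],"grip":15}]'
python3 -m jog '[{"rotation":[2.07,-0.09,0],"translation":[0,0,0],"grip":15},{"rotation":[2.07,-0.09,0],"translation":[0,0,0],"grip":15},{"rotation":[2.07,-0.09,0],"translation":[0,0,0],"grip":15}]'
cat >> h.py <<'E'
def shot(name):
    o=readout.get_obs();p,d=imaging.camera('scene');cv2.imwrite(f'pics/{name}.png',p[:,:,::-1]);np.save(name+'.npy',d)
    i=imaging.camera_info('scene');return o,p.astype(int),cloud(i,d)
def weight(p,P):
    x,y,z=P[...,0],P[...,1],P[...,2];mx,mn=p.max(2),p.min(2)
    m=(mx<85)&(mx-mn<25)&(abs(x-.70)<.04)&(abs(y-.12)<.16)&(z>.03)&(z<.26)
    q=P[m]; q=(q-[.570,.1223,.115]); e=np.radians(-2.5)
    yp=-np.sin(e)*q[:,0]+np.cos(e)*q[:,1]; zp=q[:,2]; xp=np.cos(e)*q[:,0]+np.sin(e)*q[:,1]
    r=np.hypot(yp,zp); s=(r>.06)&(r<.14)&((zp>-.07)|(yp<.0)); a=np.arctan2(yp[s],zp[s])
    return s.sum(),np.median(a),np.median(r[s]),(np.percentile(a,5)+np.percentile(a,95))/2
E
python3 - <<'E'
from h import *
st();print(readout.get_obs()['q'])
o,p,P=shot('s3');print('weight',weight(p,P))
cv2.imwrite('pics/s3c.png',p[100:340,200:520,::-1].astype(np.uint8).repeat(2,0).repeat(2,1))
x,y,z=P[...,0],P[...,1],P[...,2];sat=p.max(2)-p.min(2)
g=(abs(x-.57)<.07)&(abs(y-.09)<.07)&(z>.222)&(sat>30)&(z<.32)
for a,b in [(.222,.238),(.242,.26),(.26,.32)]:
    k=g&(z>a)&(z<b); print(a,np.round(np.percentile(P[k],[1,50,99],axis=0),4).tolist())
for k in range(4): imaging.camera('scene'); print(np.round(readout.get_obs()['wrist_force'],2))
E
```

```text
time: 7.75
ee_pos: [0.5683, 0.0894, 0.2944]
tcp_rot: [-177.9, 0.0, 176.9]
wrist_force: [-1.1, 0.2, -2.3]
opening: 0.0271
grasp_force: 99.4
time: 8.05
ee_pos: [0.5685, 0.0892, 0.2951]
tcp_rot: [-179.9, 0.1, 177.0]
wrist_force: [-0.2, -0.4, -3.1]
opening: 0.0269
grasp_force: 99.4
{'time': 8.05, 'ee_pos': [0.5685, 0.0892, 0.2951], 'tcp_rot': [-179.8957, 0.0885, 177.0172], 'wrist_force': [-0.2363, -0.386, -3.1004], 'torque': [0.0034, -0.0061, 0.0046], 'opening': 0.0269, 'grasp_force': 99.3601}
[  8.97914388  10.62435892  23.58098455 102.89166448  -0.12041942
  11.96193942]
weight (np.int64(934), np.float64(-0.09182155640225068), np.float64(0.09389253545972018), np.float64(0.9990839192564369))
0.222 [[0.5503, 0.0385, 0.2229], [0.5767, 0.0492, 0.2303], [0.603, 0.0599, 0.2377]]
0.242 [[0.5303, 0.0539, 0.2426], [0.5924, 0.0735, 0.2523], [0.6115, 0.1227, 0.2566]]
0.26 [[0.5377, 0.0615, 0.2644], [0.5892, 0.0792, 0.2782], [0.6033, 0.1164, 0.3187]]
[ 1.04  0.05 -2.11]
[ 0.04 -0.38 -2.19]
[-0.37  0.65 -1.79]
[ 0.06  0.07 -2.83]
```

View pics/s3c.png

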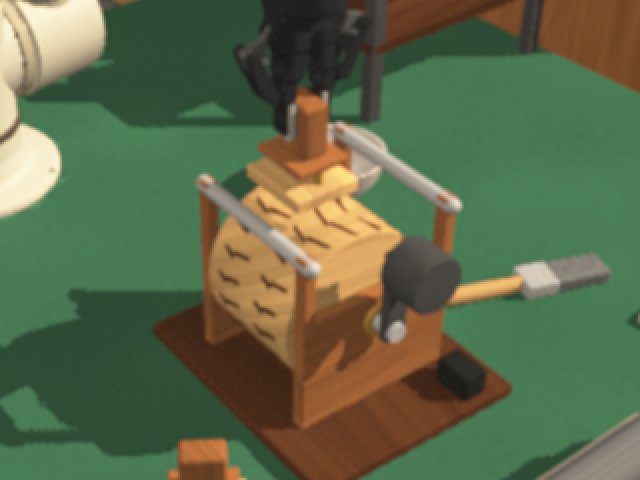

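The sole is now centred in the bars' gap, off the -y bar, at about crop (300,190). The weight at (420,275) is unmoved, so the joint is ≈0. I lower onto the drum and calibrate the force.

```bash
python3 -m jog '[{"rotation":[0,0,0.3],"translation":[0,0,-10],"grip":15},{"rotation":[0,0,0.5],"translation":[0,0,-20],"grip":15},{"rotation":[0,0,0.5],"translation":[0,0,-27],"grip":15},{"rotation":[0,0,0.5],"translation":[0,0,-32],"grip":15},{"rotation":[0,0,0.5],"translation":[0,0,-35],"grip":15},{"rotation":[0,0,0.5],"translation":[0,0,-37],"grip":15},{"rotation":[0,0,0.5],"translation":[0,0,-39],"grip":15},{"rotation":[0,0,0.5],"translation":[0,0,-39],"grip":15}]'
python3 - <<'E'
from h import *
F=[]
for k in range(6): imaging.camera('scene'); o=readout.get_obs(); F.append(np.r_[o['wrist_force'],o['torque'],o['ee_pos']*1000])
print(np.round(np.mean(F,0),2),np.round(np.std(F,0),2))
E
```

```text
time: 9.1
ee_pos: [0.5683, 0.0895, 0.2564]
tcp_rot: [-179.9, 0.1, 177.6]
wrist_force: [-3.2, -0.6, 3.2]
opening: 0.027
grasp_force: 99.7
[-2.9500e+00 -5.9000e-01  3.4200e+00 -1.1000e-01  7.9000e-01  5.0000e-02
  5.6837e+02  8.9530e+01  2.5630e+02] [0.69 0.64 0.35 0.03 0.02 0.04 0.03 0.01 0.13]
```

```bash
python3 -m jog '[{"rotation":[0,0,0],"translation":[0,0,6],"grip":15},{"rotation":[0,0,0],"translation":[-0.2,-5,8],"grip":15},{"rotation":[0,0,0],"translation":[-0.2,-5,8],"grip":15},{"rotation":[0,0,0],"translation":[-0.2,-5,4],"grip":15},{"rotation":[0,0,0],"translation":[-0.4,-5,1],"grip":15},{"rotation":[0,0,0],"translation":[-0.6,-5,-2],"grip":15},{"rotation":[0,0,0],"translation":[-0.7,-5,-4],"grip":15},{"rotation":[0,0,0],"translation":[-0.7,-5,-5.7],"grip":15},{"rotation":[0,0,0],"translation":[-0.7,-5,-5.7],"grip":15}]'
cat >> h.py <<'E'
def force(n=3):
    F=[]
    for k in range(n): 
        if k: imaging.camera('scene')
        o=readout.get_obs(); F.append(np.r_[o['wrist_force']+[0,0,2.4],o['ee_pos']*1000])
    F=np.mean(F,0); print('t',round(o['time'],2),'F',np.round(F[:3],1),'tcp',np.round(F[3:],2),'roll,yaw',np.round(o['tcp_rot'],2)); return F
def look(name):
    o,p,P=shot(name); n,a,r,b=weight(p,P); j=a+.092
    F=o['wrist_force'];z=o['ee_pos'][2]*1000-56.9;c=200+12*np.cos(j-1.3)
    print('t %.2f j %.3f (n%d r%.3f) N_force %.1f N_geom %.1f Fx %.1f Fy %.1f y_p %.1f off %.1f z %.2f'%(o['time'],j,n,r,F[2]+2.4,2+c-z,F[0],F[1],o['ee_pos'][1]*1000-122.2,12*np.sin(j-1.3)-(o['ee_pos'][1]*1000-122.2),z))
E
python3 - <<'E'
from h import *
force(4); look('s4')
E
```

```text
time: 10.3
ee_pos: [0.5684, 0.0845, 0.2512]
tcp_rot: [-180.0, 0.2, 177.6]
wrist_force: [2.3, -1.6, 7.6]
opening: 0.0269
grasp_force: 100.7
t 10.45 F [ 2.9 -1.9 10.9] tcp [568.4   84.47 251.32] roll,yaw [-179.95    0.26  177.64]
t 10.45 j -0.000 (n914 r0.093) N_force 11.1 N_geom 10.7 Fx 3.1 Fy -2.2 y_p -37.7 off 26.2 z 194.53
```

```bash
python3 -m jog '[{"rotation":[0,0,0],"translation":[0.3,1.8,-0.2],"grip":15},{"rotation":[0,0,0],"translation":[0.4,4.0,0.1],"grip":15},{"rotation":[0,0,0],"translation":[0.5,6.2,0.5],"grip":15},{"rotation":[0,0,0],"translation":[0.6,8.4,1.0],"grip":15},{"rotation":[0,0,0],"translation":[0.7,10.7,1.5],"grip":15},{"rotation":[0,0,0],"translation":[0.8,12.9,2.2],"grip":15}]'; python3 -c "
from h import *
force(1)"
```

```text
time: 11.1
ee_pos: [0.569, 0.097, 0.2535]
tcp_rot: [-179.9, 0.2, 177.6]
wrist_force: [1.4, -4.0, 7.5]
opening: 0.0268
grasp_force: 100.8
t 11.1 F [ 1.4 -4.   9.9] tcp [568.98  96.99 253.52] roll,yaw [-179.89    0.23  177.62]
```

```bash
python3 -m jog '[{"rotation":[0,0,0],"translation":[0.2,2.3,0.7],"grip":15},{"rotation":[0,0,0],"translation":[0.3,4.5,1.3],"grip":15},{"rotation":[0,0,0],"translation":[0.4,6.8,2.0],"grip":15},{"rotation":[0,0,0],"translation":[0.5,9.1,2.7],"grip":15},{"rotation":[0,0,0],"translation":[0.6,11.3,3.3],"grip":15},{"rotation":[0,0,0],"translation":[0.7,13.6,4.0],"grip":15},{"rotation":[0,0,0],"translation":[0.8,15.9,4.6],"grip":15},{"rotation":[0,0,0],"translation":[0.9,18.2,5.1],"grip":15},{"rotation":[0,0,0],"translation":[1.0,20.5,5.5],"grip":15},{"rotation":[0,0,0],"translation":[1.1,22.8,6.1],"grip":15}]'; python3 -c "
from h import *
force(1)"
```

```text
time: 12.1
ee_pos: [0.57, 0.1202, 0.2591]
tcp_rot: [-179.9, 0.2, 177.6]
wrist_force: [2.6, -0.9, 4.4]
opening: 0.0267
grasp_force: 100.4
t 12.1 F [ 2.6 -0.9  6.8] tcp [569.98 120.19 259.1 ] roll,yaw [-179.93    0.18  177.64]
```

```bash
python3 -m jog '[{"rotation":[0,0,0],"translation":[0,2.3,0.5],"grip":15},{"rotation":[0,0,0],"translation":[0.1,4.7,1.1],"grip":15},{"rotation":[0,0,0],"translation":[0.2,7.0,1.6],"grip":15},{"rotation":[0,0,0],"translation":[0.3,9.3,2.1],"grip":15},{"rotation":[0,0,0],"translation":[0.4,11.6,2.6],"grip":15},{"rotation":[0,0,0],"translation":[0.5,14.0,3.1],"grip":15},{"rotation":[0,0,0],"translation":[0.6,16.3,3.5],"grip":15},{"rotation":[0,0,0],"translation":[0.7,18.7,3.9],"grip":15}]'; python3 -c "
from h import *
force(1)"
```

```text
time: 12.9
ee_pos: [0.5703, 0.1393, 0.2623]
tcp_rot: [-179.9, 0.1, 177.7]
wrist_force: [3.3, 0.9, 3.2]
opening: 0.0266
grasp_force: 100.3
t 12.9 F [3.3 0.9 5.6] tcp [570.34 139.25 262.27] roll,yaw [-1.7995e+02  6.0000e-02  1.7765e+02]
```

```bash
python3 -m jog '[{"rotation":[0,0,0],"translation":[0.2,1.9,0.7],"grip":15},{"rotation":[0,0,0],"translation":[0.4,3.8,1.2],"grip":15},{"rotation":[0,0,0],"translation":[0.5,5.4,1.7],"grip":15},{"rotation":[0,0,0],"translation":[0.6,6.9,2.0],"grip":15}]'; python3 -c "
from h import *
force(1)"
```

```text
time: 13.3
ee_pos: [0.5707, 0.1462, 0.2642]
tcp_rot: [-180.0, 0.0, 177.7]
wrist_force: [1.6, 2.8, 1.8]
opening: 0.027
grasp_force: 100.1
t 13.3 F [1.6 2.8 4.2] tcp [570.66 146.17 264.15] roll,yaw [-1.7996e+02  2.0000e-02  1.7765e+02]
```

```bash
python3 -m jog '[{"rotation":[0,0,0],"translation":[0.1,1.3,0.1],"grip":15},{"rotation":[0,0,0],"translation":[0.2,2.5,0.2],"grip":15},{"rotation":[0,0,0],"translation":[0.2,3.4,0.3],"grip":15}]'; python3 -c "
from h import *
look('s5');force(1)"
```

```text
time: 13.6
ee_pos: [0.5709, 0.1494, 0.2645]
tcp_rot: [-179.9, 0.0, 177.7]
wrist_force: [0.5, 2.4, 2.9]
opening: 0.0269
grasp_force: 100.0
t 13.60 j 0.612 (n876 r0.084) N_force 5.3 N_geom 3.7 Fx 0.5 Fy 2.4 y_p 27.2 off -34.9 z 207.58
t 13.65 F [0.  2.2 4. ] tcp [570.97 149.5  264.55] roll,yaw [-1.7995e+02  4.0000e-02  1.7766e+02]
```

```bash
python3 -m jog '[{"rotation":[0,0,0],"translation":[0,0.3,0.2],"grip":15},{"rotation":[0,0,0],"translation":[0,0.4,0.3],"grip":15},{"rotation":[0,0,0],"translation":[0,0.4,0.4],"grip":15}]'; python3 - <<'E'
from h import *
look('s6');force(1)
im=cv2.imread('pics/s6.png');cv2.imwrite('pics/s6c.png',im[100:340,200:520].repeat(2,0).repeat(2,1))
E
```

```text
time: 13.95
ee_pos: [0.5712, 0.1496, 0.265]
tcp_rot: [-179.9, 0.1, 177.6]
wrist_force: [-0.4, 2.4, 2.0]
opening: 0.027
grasp_force: 100.0
t 13.95 j 0.681 (n854 r0.084) N_force 4.4 N_geom 3.7 Fx -0.4 Fy 2.4 y_p 27.4 off -34.3 z 208.12
t 14.0 F [0.6 2.7 4.6] tcp [571.14 149.58 265.03] roll,yaw [-1.7993e+02  7.0000e-02  1.7764e+02]
```

View pics/s6c.png

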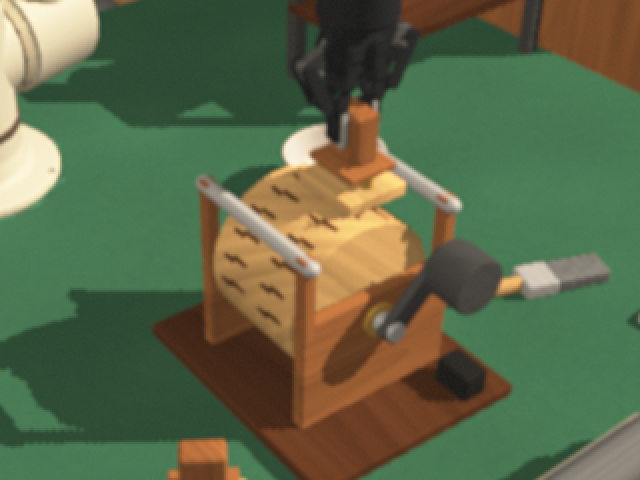

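```bash
python3 -m jog '[{"rotation":[0,0,0],"translation":[0,-0.5,0.2],"grip":15},{"rotation":[0,0,0],"translation":[0,-1.5,0.4],"grip":15},{"rotation":[0,0,0],"translation":[-0.1,-2.5,0.5],"grip":15},{"rotation":[0,0,0],"translation":[-0.1,-3.5,0.7],"grip":15}]'; python3 - <<'E'
from h import *
look('s7');force(1)
E
```

```text
time: 14.4
ee_pos: [0.571, 0.146, 0.2657]
tcp_rot: [-179.9, 0.1, 177.6]
wrist_force: [0.4, 2.0, 1.1]
opening: 0.027
grasp_force: 100.0
t 14.40 j 0.802 (n819 r0.082) N_force 3.5 N_geom 3.7 Fx 0.4 Fy 2.0 y_p 23.8 off -29.6 z 208.82
t 14.45 F [0.6 1.2 4. ] tcp [571.04 145.93 265.78] roll,yaw [-1.7994e+02  7.0000e-02  1.7764e+02]
```

```bash
python3 -m jog '[{"rotation":[0,0,0],"translation":[0,-1,-0.1],"grip":15},{"rotation":[0,0,0],"translation":[-0.1,-2,-0.2],"grip":15},{"rotation":[0,0,0],"translation":[-0.1,-3,-0.3],"grip":15},{"rotation":[0,0,0],"translation":[-0.2,-4,-0.4],"grip":15}]'; python3 - <<'E'
from h import *
look('s8');force(1)
E
```

```text
time: 14.85
ee_pos: [0.5708, 0.1421, 0.2654]
tcp_rot: [-179.9, 0.1, 177.6]
wrist_force: [0.6, 2.5, 3.0]
opening: 0.027
grasp_force: 100.1
t 14.85 j 0.950 (n776 r0.081) N_force 5.4 N_geom 4.8 Fx 0.6 Fy 2.5 y_p 19.9 off -24.0 z 208.49
t 14.9 F [0.6 3.3 5.5] tcp [570.84 141.99 265.4 ] roll,yaw [-1.7994e+02  8.0000e-02  1.7764e+02]
```

```bash
python3 -m jog '[{"rotation":[0,0,0],"translation":[0,-1,-0.7],"grip":15},{"rotation":[0,0,0],"translation":[-0.1,-2,-1.2],"grip":15},{"rotation":[0,0,0],"translation":[-0.1,-3,-1.4],"grip":15},{"rotation":[0,0,0],"translation":[-0.2,-4,-1.5],"grip":15}]'; python3 - <<'E'
from h import *
look('s9');force(1)
E
```

```text
time: 15.3
ee_pos: [0.5707, 0.1382, 0.264]
tcp_rot: [-180.0, 0.1, 177.7]
wrist_force: [0.4, 3.9, 4.9]
opening: 0.027
grasp_force: 100.2
t 15.30 j 1.112 (n735 r0.080) N_force 7.3 N_geom 6.7 Fx 0.4 Fy 3.9 y_p 16.0 off -18.2 z 207.07
t 15.35 F [0.4 3.  6. ] tcp [570.66 138.02 264.  ] roll,yaw [-1.7995e+02  9.0000e-02  1.7764e+02]
```

```bash
cat >> h.py <<'E'
def face(p,P,dbg=0):
    q=P-[.570,.1223,.115]; e=np.radians(-2.5)
    X=np.cos(e)*q[...,0]+np.sin(e)*q[...,1]; Y=-np.sin(e)*q[...,0]+np.cos(e)*q[...,1]; Z=q[...,2]
    mx,mn=p.max(2),p.min(2); r=np.hypot(Y,Z)
    m=(mx<100)&(mx-mn<25)&(X>.07)&(X<.18)&(r>.05)&(r<.14)&~((Z<-.07)&(Y>0)) 
    if dbg: print(np.round(np.percentile(X[m],[1,10,25,50,75,90,99]),3))
    f=m&(X>np.percentile(X[m],95)-.008)
    c=cv2.minEnclosingCircle(np.stack([Y[f],Z[f]],1).astype(np.float32)*1000)
    y,z=np.median(Y[f]),np.median(Z[f]); 
    return f.sum(),np.arctan2(y,z)+.08,np.arctan2(c[0][0],c[0][1])+.08,np.hypot(y,z),c[1]
E
python3 - <<'E'
from h import *
i=imaging.camera_info('scene')
for n in ['s3','s4','s5','s6','s7','s8','s9']:
    p=cv2.imread(f'pics/{n}.png').astype(int);P=cloud(i,np.load(n+'.npy'));print(n,np.round(face(p,P,1),3))
E
```

```text
[0.109 0.117 0.127 0.144 0.152 0.154 0.155]
s3 [ 5.28000e+02  1.00000e-01 -1.35700e+00  8.50000e-02  1.11361e+02]
[0.11  0.117 0.127 0.144 0.152 0.153 0.155]
s4 [5.31000e+02 9.90000e-02 1.18500e+00 8.50000e-02 1.01017e+02]
[0.099 0.113 0.124 0.142 0.152 0.153 0.155]
s5 [4.93000e+02 7.82000e-01 2.15900e+00 8.20000e-02 1.08949e+02]
[0.1   0.114 0.124 0.142 0.152 0.153 0.155]
s6 [4.9000e+02 8.6200e-01 1.5350e+00 8.1000e-02 7.8436e+01]
[0.1   0.113 0.124 0.141 0.152 0.153 0.155]
s7 [4.8100e+02 9.7600e-01 1.5950e+00 8.0000e-02 7.3069e+01]
[0.101 0.113 0.124 0.142 0.152 0.153 0.155]
s8 [4.80000e+02 1.12400e+00 2.27500e+00 7.90000e-02 1.01892e+02]
[0.101 0.113 0.124 0.141 0.152 0.153 0.155]
s9 [4.7300e+02 1.2660e+00 1.7270e+00 7.9000e-02 6.2372e+01]
```

```bash
cat >> h.py <<'E'
def look2(name):
    o,p,P=shot(name); n,a,_,r,_=face(p,P); j=a-.094
    F=o['wrist_force'];z=o['ee_pos'][2]*1000-56.9;c=200+12*np.cos(j-1.3);yp=o['ee_pos'][1]*1000-122.2
    print('t %.2f j %.3f (n%d r%.3f) Nf %.1f Ng %.1f Fx %.1f Fy %.1f y_p %.1f off %.1f z %.2f'%(o['time'],j,n,r,F[2]+2.4,2+c-z,F[0],F[1],yp,12*np.sin(j-1.3)-yp,z)); force(1)
E
python3 -m jog '[{"rotation":[0,0,0],"translation":[0,-1,-0.9],"grip":15},{"rotation":[0,0,0],"translation":[-0.1,-2,-1.4],"grip":15},{"rotation":[0,0,0],"translation":[-0.1,-3,-1.7],"grip":15},{"rotation":[0,0,0],"translation":[-0.2,-4,-1.9],"grip":15}]'; python3 - <<'E'
from h import *
look2('s10')
E
```

```text
time: 15.75
ee_pos: [0.5705, 0.1343, 0.2622]
tcp_rot: [-180.0, 0.1, 177.7]
wrist_force: [0.2, 3.7, 6.3]
opening: 0.027
grasp_force: 100.4
t 15.75 j 1.302 (n463 r0.078) Nf 8.7 Ng 8.7 Fx 0.2 Fy 3.7 y_p 12.1 off -12.1 z 205.35
t 15.8 F [0.6 3.6 8.2] tcp [570.53 134.22 262.25] roll,yaw [-1.7997e+02  1.1000e-01  1.7765e+02]
```

```bash
python3 -m jog '[{"rotation":[0,0,0],"translation":[0,-1,-0.7],"grip":15},{"rotation":[0,0,0],"translation":[-0.1,-2,-1.1],"grip":15},{"rotation":[0,0,0],"translation":[-0.1,-3,-1.4],"grip":15},{"rotation":[0,0,0],"translation":[-0.2,-4,-1.5],"grip":15}]'; python3 - <<'E'
from h import *
look2('s11')
E
```

```text
time: 16.2
ee_pos: [0.5704, 0.1305, 0.261]
tcp_rot: [-180.0, 0.1, 177.7]
wrist_force: [0.4, 5.1, 6.8]
opening: 0.0266
grasp_force: 100.6
t 16.20 j 1.415 (n468 r0.077) Nf 9.2 Ng 9.8 Fx 0.4 Fy 5.1 y_p 8.3 off -6.9 z 204.10
t 16.25 F [ 0.6  4.7 10.3] tcp [570.37 130.32 261.02] roll,yaw [-1.7999e+02  1.3000e-01  1.7766e+02]
```

```bash
python3 -m jog '[{"rotation":[0,0,0],"translation":[0,-0.6,-0.2],"grip":15},{"rotation":[0,0,0],"translation":[0,-1.2,-0.4],"grip":15},{"rotation":[0,0,0],"translation":[-0.1,-1.8,-0.6],"grip":15},{"rotation":[0,0,0],"translation":[-0.1,-2.4,-0.8],"grip":15}]'; python3 - <<'E'
from h import *
look2('s12')
E
```

```text
time: 16.65
ee_pos: [0.5703, 0.1281, 0.2603]
tcp_rot: [180.0, 0.1, 177.7]
wrist_force: [-0.2, 4.3, 7.1]
opening: 0.0269
grasp_force: 100.6
t 16.65 j 1.537 (n460 r0.077) Nf 9.5 Ng 10.3 Fx -0.2 Fy 4.3 y_p 5.9 off -3.1 z 203.40
t 16.7 F [0.3 4.9 9.4] tcp [570.3  128.03 260.29] roll,yaw [1.8000e+02 1.4000e-01 1.7766e+02]
```

```bash
python3 -m jog '[{"rotation":[0,0,0],"translation":[0,-0.5,-0.4],"grip":15},{"rotation":[0,0,0],"translation":[0,-1.0,-0.7],"grip":15},{"rotation":[0,0,0],"translation":[0,-1.5,-1.0],"grip":15},{"rotation":[0,0,0],"translation":[0,-2.0,-1.3],"grip":15}]'; python3 - <<'E'
from h import *
look2('s13')
E
```

```text
time: 17.1
ee_pos: [0.5703, 0.1262, 0.2591]
tcp_rot: [180.0, 0.2, 177.7]
wrist_force: [0.6, 4.7, 7.7]
opening: 0.0267
grasp_force: 100.7
t 17.10 j 1.673 (n446 r0.077) Nf 10.1 Ng 10.9 Fx 0.6 Fy 4.7 y_p 4.0 off 0.4 z 202.24
t 17.15 F [-0.3  4.3 11.9] tcp [570.31 126.12 259.06] roll,yaw [1.7999e+02 1.4000e-01 1.7766e+02]
```

```bash
python3 -m jog '[{"rotation":[0,0,0],"translation":[0,0,-0.6],"grip":15},{"rotation":[0,0,0],"translation":[0,0,-0.9],"grip":15},{"rotation":[0,0,0],"translation":[0,0,-1.2],"grip":15},{"rotation":[0,0,0],"translation":[0,0,-1.5],"grip":15}]'; python3 - <<'E'
from h import *
look2('s14')
E
```

```text
time: 17.55
ee_pos: [0.5704, 0.1263, 0.2578]
tcp_rot: [180.0, 0.2, 177.7]
wrist_force: [0.7, 5.1, 9.9]
opening: 0.0271
grasp_force: 100.8
t 17.55 j 1.792 (n447 r0.076) Nf 12.3 Ng 11.7 Fx 0.7 Fy 5.1 y_p 4.1 off 1.6 z 200.88
t 17.6 F [ 0.2  5.1 12. ] tcp [570.35 126.29 257.71] roll,yaw [1.7997e+02 1.6000e-01 1.7767e+02]
```

```bash
python3 -m jog '[{"rotation":[0,0,0],"translation":[0,0,-0.2],"grip":15},{"rotation":[0,0,0],"translation":[0,0,-0.4],"grip":15},{"rotation":[0,0,0],"translation":[0,0,-0.5],"grip":15},{"rotation":[0,0,0],"translation":[0,0,-0.7],"grip":15}]'; python3 - <<'E'
from h import *
look2('s15')
E
```

```text
time: 18.0
ee_pos: [0.5704, 0.1263, 0.2571]
tcp_rot: [180.0, 0.2, 177.7]
wrist_force: [0.4, 4.3, 9.5]
opening: 0.0268
grasp_force: 100.7
t 18.00 j 1.919 (n439 r0.076) Nf 11.9 Ng 11.6 Fx 0.4 Fy 4.3 y_p 4.1 off 2.9 z 200.18
t 18.05 F [-0.1  5.5 11.3] tcp [570.36 126.25 257.05] roll,yaw [1.7998e+02 1.6000e-01 1.7766e+02]
```

```bash
python3 -m jog '[{"rotation":[0,0,0],"translation":[0,0,-0.3],"grip":15},{"rotation":[0,0,0],"translation":[0,0,-0.5],"grip":15},{"rotation":[0,0,0],"translation":[0,0,-0.8],"grip":15},{"rotation":[0,0,0],"translation":[0,0,-1.0],"grip":15}]'; python3 - <<'E'
from h import *
look2('s16')
E
```

```text
time: 18.45
ee_pos: [0.5704, 0.1263, 0.2561]
tcp_rot: [180.0, 0.2, 177.7]
wrist_force: [0.4, 4.7, 8.6]
opening: 0.0267
grasp_force: 100.7
t 18.45 j 2.034 (n436 r0.075) Nf 11.0 Ng 11.7 Fx 0.4 Fy 4.7 y_p 4.1 off 3.9 z 199.17
t 18.5 F [ 0.6  6.1 11.3] tcp [570.36 126.29 256.05] roll,yaw [1.7997e+02 1.6000e-01 1.7766e+02]
```

```bash
python3 -m jog '[{"rotation":[0,0,0],"translation":[0,0,0],"grip":15},{"rotation":[0,0,0],"translation":[0,0,-0.1],"grip":15},{"rotation":[0,0,0],"translation":[0,0,-0.1],"grip":15},{"rotation":[0,0,0],"translation":[0,0,-0.2],"grip":15}]'; python3 - <<'E'
from h import *
look2('s17')
E
```

```text
time: 18.9
ee_pos: [0.5703, 0.1263, 0.2558]
tcp_rot: [180.0, 0.2, 177.7]
wrist_force: [-0.2, 4.4, 9.7]
opening: 0.0266
grasp_force: 100.7
t 18.90 j 2.153 (n411 r0.074) Nf 12.1 Ng 11.0 Fx -0.2 Fy 4.4 y_p 4.1 off 5.0 z 198.94
t 18.95 F [-0.1  4.1 11. ] tcp [570.32 126.24 255.77] roll,yaw [1.7998e+02 1.5000e-01 1.7767e+02]
```

```bash
python3 -m jog '[{"rotation":[0,0,0],"translation":[0,0,0],"grip":15},{"rotation":[0,0,0],"translation":[0,0,0],"grip":15},{"rotation":[0,0,0],"translation":[0,0,-0.1],"grip":15},{"rotation":[0,0,0],"translation":[0,0,-0.1],"grip":15}]'; python3 - <<'E'
from h import *
look2('s18')
E
```

```text
time: 19.35
ee_pos: [0.5703, 0.1262, 0.2556]
tcp_rot: [180.0, 0.1, 177.7]
wrist_force: [-0.0, 4.8, 8.6]
opening: 0.0267
grasp_force: 100.6
t 19.35 j 2.254 (n373 r0.072) Nf 11.0 Ng 10.3 Fx -0.0 Fy 4.8 y_p 4.0 off 5.8 z 198.65
t 19.4 F [0.8 4.5 9.6] tcp [570.28 126.16 255.53] roll,yaw [1.7999e+02 1.4000e-01 1.7766e+02]
```

```bash
python3 -m jog '[{"rotation":[0,0,0],"translation":[0,0,0.1],"grip":15},{"rotation":[0,0,0],"translation":[0,0,0.2],"grip":15},{"rotation":[0,0,0],"translation":[0,0,0.3],"grip":15},{"rotation":[0,0,0],"translation":[0,0,0.4],"grip":15},{"rotation":[0,0,0],"translation":[0,0,0.5],"grip":15}]'; python3 - <<'E'
from h import *
look2('s19');im=cv2.imread('pics/s19.png');cv2.imwrite('pics/s19c.png',im[100:340,200:520].repeat(2,0).repeat(2,1))
E
```

```text
time: 19.9
ee_pos: [0.5702, 0.126, 0.2558]
tcp_rot: [-180.0, 0.1, 177.7]
wrist_force: [-0.5, 3.5, 6.8]
opening: 0.027
grasp_force: 100.5
t 19.90 j 2.370 (n326 r0.070) Nf 9.2 Ng 8.9 Fx -0.5 Fy 3.5 y_p 3.8 off 6.7 z 198.87
t 19.95 F [0.5 3.6 9.2] tcp [570.2  126.   255.75] roll,yaw [-1.7999e+02  1.1000e-01  1.7765e+02]
```

View pics/s19c.png

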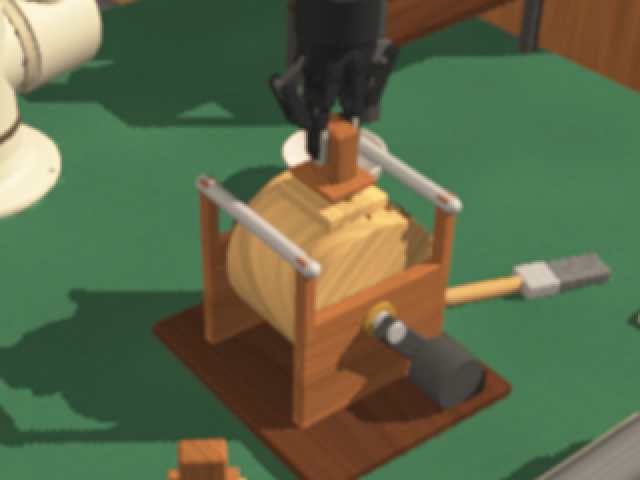

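The weight is down near the buffer, at crop (445,370), and the sole is still on the drum. I hold on until the angle stops changing.

```bash
python3 -m jog '[{"rotation":[0,0,0],"translation":[0,0,0.1],"grip":15},{"rotation":[0,0,0],"translation":[0,0,0.2],"grip":15},{"rotation":[0,0,0],"translation":[0,0,0.3],"grip":15},{"rotation":[0,0,0],"translation":[0,0,0.4],"grip":15}]'; python3 -c "
from h import *
look2('s20')"
python3 -m jog '[{"rotation":[0,0,0],"translation":[0,0,0.1],"grip":15},{"rotation":[0,0,0],"translation":[0,0,0.3],"grip":15},{"rotation":[0,0,0],"translation":[0,0,0.5],"grip":15},{"rotation":[0,0,0],"translation":[0,0,0.6],"grip":15},{"rotation":[0,0,0],"translation":[0,0,0.6],"grip":15},{"rotation":[0,0,0],"translation":[0,0,0.6],"grip":15}]'; python3 -c "
from h import *
look2('s21')"
```

```text
time: 20.35
ee_pos: [0.5702, 0.126, 0.2561]
tcp_rot: [-180.0, 0.1, 177.7]
wrist_force: [0.7, 3.5, 5.4]
opening: 0.0271
grasp_force: 100.5
t 20.35 j 2.369 (n324 r0.070) Nf 7.8 Ng 8.6 Fx 0.7 Fy 3.5 y_p 3.8 off 6.7 z 199.16
t 20.4 F [-0.2  3.2  8.5] tcp [570.2  126.02 256.08] roll,yaw [-1.7998e+02  1.0000e-01  1.7766e+02]
time: 21.0
ee_pos: [0.5702, 0.126, 0.2565]
tcp_rot: [-180.0, 0.1, 177.7]
wrist_force: [0.5, 4.6, 6.0]
opening: 0.027
grasp_force: 100.4
t 21.00 j 2.367 (n317 r0.070) Nf 8.4 Ng 8.2 Fx 0.5 Fy 4.6 y_p 3.8 off 6.7 z 199.63
t 21.05 F [-0.9  3.7  7.8] tcp [570.18 125.97 256.55] roll,yaw [-1.7998e+02  9.0000e-02  1.7765e+02]
```

```bash
python3 -m jog '[{"rotation":[0,0,0],"translation":[0,0,0.5],"grip":15},{"rotation":[0,0,0],"translation":[0,0,1.2],"grip":15},{"rotation":[0,0,0],"translation":[0,0,1.7],"grip":15},{"rotation":[0,0,0],"translation":[0,0,2.2],"grip":15},{"rotation":[0,0,0],"translation":[0,0,2.2],"grip":15},{"rotation":[0,0,0],"translation":[0,0,2.2],"grip":15}]'; python3 -c "
from h import *
look2('s22')"
```

```text
time: 21.65
ee_pos: [0.5701, 0.1257, 0.2584]
tcp_rot: [-179.9, 0.1, 177.6]
wrist_force: [0.9, 1.7, 3.0]
opening: 0.027
grasp_force: 100.3
t 21.65 j 2.377 (n330 r0.070) Nf 5.4 Ng 6.2 Fx 0.9 Fy 1.7 y_p 3.5 off 7.1 z 201.51
t 21.7 F [0.  1.9 6. ] tcp [570.13 125.69 258.4 ] roll,yaw [-1.7993e+02  6.0000e-02  1.7765e+02]
```

```bash
python3 -m jog '[{"rotation":[0,0,0],"translation":[0,0,4],"grip":15},{"rotation":[0,0,0],"translation":[0,0,10],"grip":15},{"rotation":[0,0,0],"translation":[0,0,20],"grip":15},{"rotation":[0,0,0],"translation":[0,0,35],"grip":15},{"rotation":[0,0,0],"translation":[0,0,50],"grip":15},{"rotation":[0,0,0],"translation":[0,0,60],"grip":15},{"rotation":[0,0,0],"translation":[0,0,65],"grip":15},{"rotation":[0,0,0],"translation":[0,0,65],"grip":15},{"rotation":[0,0,0],"translation":[0,0,65],"grip":15},{"rotation":[0,0,0],"translation":[0,0,65],"grip":15}]'; python3 -c "
from h import *
look2('s23')
p,d=imaging.camera('top');i=imaging.camera_info('top')
for t in ['jar','bowl']: r=spotter.mark_of('top',t)[0]; print(t,r['uv'],np.round(pt('top',i,d,r['uv']),3))"
```

```text
time: 22.7
ee_pos: [0.57, 0.1257, 0.3229]
tcp_rot: [-179.9, 0.0, 177.6]
wrist_force: [0.1, -0.2, -2.9]
opening: 0.0266
grasp_force: 99.5
t 22.70 j 2.369 (n325 r0.070) Nf -0.5 Ng -58.2 Fx 0.1 Fy -0.2 y_p 3.5 off 7.0 z 265.96
t 22.75 F [ 0.2 -0.4  0.6] tcp [570.   125.69 322.89] roll,yaw [-1.7992e+02  1.0000e-02  1.7765e+02]
jar [424.0, 170.3] [ 0.702 -0.228  0.093]
bowl [189.0, 323.1] [0.341 0.34  0.005]
```

View pics/s23.png

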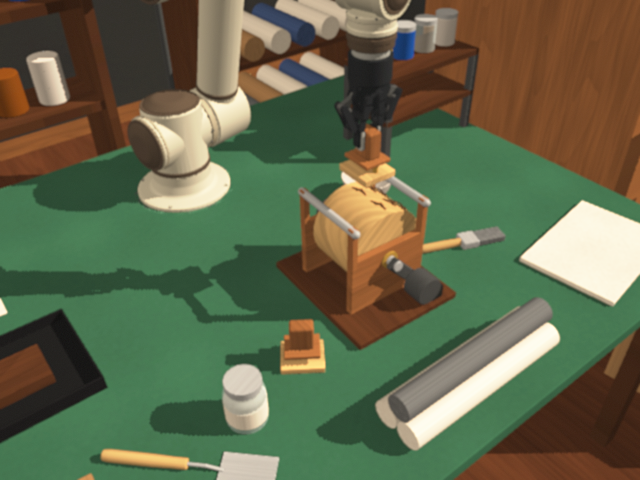

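The block is lifted clear at (368,165) and the weight rests on the buffer at (422,285), its angle unchanged by the lift. The jar and bowl read within about a centimetre of where they started. I hand the job in.

```bash
python3 -c "
from h import *
print(bot.job_done())"
```

```text
the job is handed in; nothing more can be done
None
```

The job is handed in: the drum went round to its buffer under the sole at about 0.2 to 0.33 rad/s (slowest, around 0.15 by plan, where the stroke ended), with pressure of roughly 4 to 12 N (one noisy single reading of 3.5 N), and the block is held lifted clear with the jar and bowl left in place.

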